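# Level the covered portioning stand

### The job

Lift the deep steel lid off the portioning stand by its knob and set it down flat and upright on the table beside the stand, without dropping it. Then turn the stand's levelling-foot knob so that, with the spirit level pressed down until the sprung shelf is fully home, the bubble sits centred between the two lines. Finish while still pressing the level down with the gripper, shelf home and bubble centred, and leave everything else on the table where it is.

Things in the scene. Friction and masses are not known exactly. Their poses are not given: they have to be found in the camera images.
- stand: Low steel tray fixed to the table, 150 (x) x 240 (y) x 40 mm high, walls 8 mm. Origin: centre of its underside; +y runs along its long side to the shelf's hinge end, -y to the levelling-knob end. Inside, under the lid: a sprung aluminium shelf (top about 28 mm above the table), hinged 98 mm from the centre on the +y side, carrying the spirit level; the levelling screw stands up through its far end.
- lid: The loose steel lid (deep inverted box) 150 x 240 x 66 mm high plus a knob, about 0.35 kg; at the start it stands on the tray's walls, long side along the stand's y, a 5 mm lip inside them. Origin: centre of its underside (of the lip). Must be raised by at least 80 mm to clear the knob inside.
- lid_knob (a point): Grip point of the lid's black round knob: knob 30 mm across, its cap 78 to 98 mm above the lid's underside; this point is on the knob's axis 88 mm above the underside (so 88 mm above the table when the lid stands on it). z is the lid's up axis.
- foot_knob_grip (a point): Centre of the black round levelling-foot knob, 34 mm across, 30 tall (14 mm above this point, 16 below), upright at the stand's -y end, 76 mm above the table; nothing beside it is higher than its underside. Stiff (0.15 N m), stays where left. Each radian clockwise from above moves the bubble 10 mm toward the knob end. At the start it needs some 0.5 to 1.4 rad clockwise.
- level: The spirit level, fixed on the shelf: aluminium bar 26 x 120 x 24 mm high along the stand's y, with a glass tube (vial) 54 mm long on top near the hinge end and a flat black rubber press pad, 22 x 26 mm, near the knob end. Origin: centre of its underside; axes as the stand's, tilting with the shelf.
- level_pad (a point): Centre of the top of the rubber press pad (27 mm above the level's underside, about 55 mm above the table, 52 mm from the levelling knob's axis). About 6 N straight down here brings the shelf home onto a firm stop; it springs up again when let go.
- vial_mid (a point): Middle of the vial, half-way between its two black lines (each 9 mm from the middle), on the level of the bubble.
- bubble_mid (a point): Centre of the pale 12 mm bubble. It runs along the stand's y, up to 18 mm either way, to the higher end: 1 mm per 4 mrad of tilt; settles in 0.5 s. Centred: level with vial_mid. Pressing the shelf from free to home moves it 8.75 mm toward the hinge (+y) end; only the reading with the shelf home counts.
- shelf (a joint): Spring travel of the shelf about its hinge: 0.035 rad when free, 0 when pressed fully home.
- deli_a: Bystander, to be left alone: clear deli cup with snap lid, 86x78x59 mm, behind the stand. Origin: centre of its underside.
- deli_b: Bystander, to be left alone: a second clear deli cup with snap lid, 86x78x59 mm, behind the stand. Origin: centre of its underside.
- salt: Bystander, to be left alone: salt shaker, 44 mm wide, 90 high, at the back. Origin: centre of its underside.
- sauce_cup: Bystander, to be left alone: small clear open sauce cup, 65 mm wide, 33 high, right of the stand. Origin: centre of its underside.
- roll: Bystander, to be left alone: roll of white labels lying flat, 62 mm wide, 28 high, at the back. Origin: centre of its underside.
- tickets: Bystander, to be left alone: grooved ticket block, 32x92x30 mm, far left. Origin: centre of its underside.
- squeeze: Bystander, to be left alone: squeeze bottle, 50 mm wide, 196 high, right of and behind the stand. Origin: centre of its underside.
- spoon: Bystander, to be left alone: spoon, 241 mm long, left at the back. Origin: centre of its underside.

How it is judged:
By the outcome, as a careful person would: the job done as asked, in the order asked, and still so for the second after the job is handed in, while the arm keeps its last pose, push and grip.
It also fails if it takes over 58 s, if anything falls off the work surface, if the arm or the gripper's body presses on something with over 40 N, if the wrist force passes 120 N, or if a joint passes its speed limit or range.

### The arm

A 7-joint arm with a two-finger parallel gripper is mounted at the origin on a cart in front of the work surface, level with it; the furniture and walls round the work are solid. World frame = base frame: x ahead of the robot, y to its left, z up, the work surface at z = 0. Lengths are in m, angles in rad, forces in N, time in s.
With the tool pointing down it reaches from about 0.425 to 0.95 m from the base axis. Payload 16.7 kg.
Tool frame: the origin (TCP) lies midway between the tips of the shut fingers; the grasp point (between the pads) lies 19 mm behind it; z points along the fingers, y is the line along which they close (so a half turn about z gives the same grasp; the last joint's range is limited). The gripper opens to 94 mm and grips with 3 to 60 N. Pads are 16 mm wide; open, the fingers measure 119 mm over their backs; the gripper's body (75 mm by 177 mm) begins 78 mm behind the grasp point.
Start: joints at [-1.482, 0.426, 0.074, 1.606, -0.034, 1.111, -0.067], TCP at [0.16, 0.656, 0.205] pointing down, gripper open.
Joint ranges: [-2.85, 2.85], [-0.5, 2.14], [-1.23, 1.37], [0.21, 2.46], [-1.02, 4.16], [0.16, 2.05], [-2.73, 2.73]. Speed limits (rad/s): [1.89, 1.89, 2.39, 2.39, 3.01, 3.01, 3.01].

### API

Orientations are given as [roll, pitch, yaw] about the fixed x, y, z axes, in that order (R = Rz(yaw) Ry(pitch) Rx(roll)).
In Python, from rig import bot gives the robot as it stands. The module is installed in compiled form; this text tells all that it offers.
- The arm moves only by the tool move_arm, never from a script. Its arguments are lists of equal length, an entry for each row: "linear": the shift along the tool's x, y, z scaled (see below), a list of three; "roll": the turn about the tool's z scaled (see below). In form: {"linear": [[x, y, z], ...], "roll": [roll, ...]}. A call has 1 to 20 rows; each row is the pose to reach, as a shift and turn from the pose commanded when the call began, along the tool's axes at that moment, turning the shorter way round; what a row does not reach only later rows make up. The controller multiplies each number of a shift by 0.12 m and each number of a turn by 180 degrees. A row lasts 1/10 s, in which the tool goes at most 50 mm and 8.59 degrees, less where a joint would pass 70% of its speed; a pose out of reach is approached as far as the arm can. A call with a number of a shift or a turn outside -1 to 1 is refused whole. A call with a gripper value outside its range is refused whole. "hand" is the closure, from -1 (fully open) to 1 (shut), set as the call begins (left out, the last holds). The fingers move at their own pace and stop on an object; "force" is the grip in N (left out, the last holds). Time passes only in rows, so rows that repeat a pose let the fingers close. It gives the time, the measured TCP pose, the force, the opening and the grip force at its end, in the units of the state.
- bot.get_obs(): the state, without advancing time (a new reading comes with each control period).
- bot.snapshot(name): name is "side" or "top" or "wrist"; returns a dict with "color" (384x512x3 uint8, red, green, blue), "fx", "fy", "cx", "cy" (pixels), "rvec" (rotation vector, rad) and "tvec" (3), from world to camera coordinates, as OpenCV has them. Camera axes: x right, y down, z forward; pixel columns grow to the right and rows downward; lengths in m; the calibration is good to about 2 mm. A picture is of the moment at which its call begins. There is no depth.
- bot.close_job(): hands the job in; it is judged then, once.
Trained networks look in the newest picture that a camera, given by its name, has taken for a name from the list of things; names that differ only in an ending like _2 or _b are one class to them, and where a whole thing is asked for, a point or a joint stands for the part that bears it (a point fixed in the world has none). Each returns a list of dicts, best first, with "conf" (0 to 1); they miss things now and then, are a little off and sometimes report something else, mostly with a low value. They report only what shows in the picture. A call takes as long as a camera call.
- bot.regions_of(thing, camera): "pixels" (384x512 bool, what is visible of it) and "bbox" ([centre column, centre row, width, height] in pixels, round what is visible of it).
- bot.mark_of(thing, camera): "xy" ([column, row] in pixels: a listed point, or the origin of a listed thing).
The state is a dict: "clock": time; "joints": joint angles; "qvel": joint speeds; "tau": joint torques, N m; "eef_pos": TCP position; "eef_rot": TCP orientation; "contact_force": force on the tool from outside, world axes, zero at the start; "wrist_torque": the same for the moment, N m; "width": opening from 0.0 (shut) to 1.0 (fully open); "gripper_force": force on a finger pad.
Only numpy, scipy, OpenCV 4.12 (cv2) and the standard library are available. Lean on these libraries where they do the work, as an engineer would, in place of code of your own. Each camera call takes 0.05 s, during which the arm holds its last target. There are 200 camera calls.

## Working session

There is one attempt and no reset: what is moved stays moved. The work goes in short steps, Python scripts to look and compute and a tool call to move; the robot and the scene stay as the last step left them, time stands still between calls to the robot, and variables do not carry over. Pictures are saved under pics/ and viewed, at most 10 in all, crops included, and the job is handed in when it is done.

Besides the shell and the picture viewer there is one more tool, called after "Call:" as name(argument=value, ...) on one line, values as JSON. move_arm: Moves the arm, as the interface text tells. Its arguments: {"type":"object","properties":{"linear":{"type":"array"},"roll":{"type":"array"},"hand":{"type":"number"},"force":{"type":"number"}},"required":["linear","roll"]}

```bash
mkdir -p pics; cat > h.py <<'E'
import numpy as np, cv2, sys
from rig import bot
from scipy.spatial.transform import Rotation as R
def P(s):
    K=np.array([[s['fx'],0,s['cx']],[0,s['fy'],s['cy']],[0,0,1]])
    Rm=cv2.Rodrigues(np.array(s['rvec'],float))[0]
    return K,Rm,np.array(s['tvec'],float).reshape(3)
def ray(s,uv):
    K,Rm,t=P(s); d=Rm.T@np.linalg.inv(K)@np.array([uv[0],uv[1],1.]); return -Rm.T@t,d/np.linalg.norm(d)
def onz(s,uv,z):
    o,d=ray(s,uv); return o+d*(z-o[2])/d[2]
def tri(obs):
    A=np.zeros((3,3));b=np.zeros(3)
    for s,uv in obs:
        o,d=ray(s,uv);M=np.eye(3)-np.outer(d,d);A+=M;b+=M@o
    p=np.linalg.solve(A,b)
    res=[np.linalg.norm(np.cross(p-ray(s,uv)[0],ray(s,uv)[1])) for s,uv in obs]
    return p,np.array(res)
def save(s,n): cv2.imwrite('pics/'+n+'.png',cv2.cvtColor(s['color'],cv2.COLOR_RGB2BGR))
def proj(s,p):
    K,Rm,t=P(s);c=K@(Rm@np.array(p)+t);return c[:2]/c[2]
np.set_printoptions(precision=4,suppress=True)
E
python3 - <<'E'
from h import *
o=bot.get_obs()
for k in o: print(k,np.array(o[k]))
S={c:bot.snapshot(c) for c in('side','top','wrist')}
im=np.hstack([S['side']['color'],S['top']['color']])
for c in S: print(c,ray(S[c],(256,192)))
cv2.imwrite('pics/a.png',cv2.cvtColor(np.vstack([cv2.resize(S['side']['color'],(400,300)),cv2.resize(S['wrist']['color'],(400,300))]),cv2.COLOR_RGB2BGR)); 
cv2.imwrite('pics/b.png',cv2.cvtColor(cv2.resize(S['top']['color'],(800,600)),cv2.COLOR_RGB2BGR))
for n in ['lid_knob','foot_knob_grip','lid','stand','sauce_cup','squeeze','deli_a','salt','roll','tickets','spoon']:
    m={c:bot.mark_of(n,c) for c in('side','top','wrist')}
    for c in m: print(n,c,[(np.array(x['xy']).round(1),round(x['conf'],2)) for x in m[c][:3]])
    if m['side'] and m['top']: print('  ',tri([(S[c],m[c][0]['xy']) for c in ('side','top')]))
    elif m['top']: print('  z0',onz(S['top'],m['top'][0]['xy'],0))
print(bot.get_obs()['clock'])
E
```

```text
clock 0.0
joints [-1.4815  0.4267  0.0738  1.6066 -0.0341  1.1108 -0.0671]
qvel [-0.0012  0.0014 -0.0012 -0.0009 -0.0003  0.0002  0.0001]
tau [  0.0001 -93.5845   3.6666 -45.4164  -0.0488   0.0204   0.0001]
eef_pos [0.1596 0.6554 0.2048]
eef_rot [-3.1403  0.0001  2.9028]
contact_force [ 0.2519 -0.2141  0.1881]
wrist_torque [ 0.0023  0.0439 -0.0503]
gripper_force 0.0
width 0.9950513265219546
side (array([ 0.2111, -1.0607,  1.1575]), array([ 0.221 ,  0.7028, -0.6762]))
top (array([0.4692, 0.0122, 1.5198]), array([ 0.0813, -0.0055, -0.9967]))
wrist (array([0.0871, 0.6724, 0.385 ]), array([ 0.2579, -0.0537, -0.9647]))
lid_knob side [(array([249.6, 227.5]), 0.84), (array([202.8, 139.8]), 0.62)]
lid_knob top [(array([299.1, 226.6]), 0.62), (array([240.7, 167.7]), 0.16)]
lid_knob wrist []
   (array([ 0.4652, -0.1477,  0.1326]), array([0.0064, 0.0064]))
foot_knob_grip side [(array([250.1, 252.1]), 0.23)]
foot_knob_grip top []
foot_knob_grip wrist []
lid side [(array([251.5, 249.9]), 0.68)]
lid top [(array([298.5, 223.7]), 0.94)]
lid wrist []
   (array([ 0.4704, -0.1562,  0.0282]), array([0.0
[... 555 characters left out ...]
, -0.0924, -0.0135]), array([0.0117, 0.0117]))
salt side []
salt top [(array([240.4, 170.1]), 0.41)]
salt wrist []
  z0 [0.6797 0.0642 0.    ]
roll side [(array([277. , 175.1]), 0.63)]
roll top [(array([198.4, 161.5]), 0.57)]
roll wrist []
   (array([ 0.7165,  0.2327, -0.0209]), array([0.0022, 0.0022]))
tickets side [(array([202. , 141.4]), 0.57)]
tickets top [(array([239.3, 170.2]), 0.53), (array([113.7, 225.7]), 0.51)]
tickets wrist []
   (array([0.5087, 0.0616, 0.3652]), array([0.1192, 0.1192]))
spoon side [(array([248.2, 148.9]), 0.67), (array([283.3, 200. ]), 0.34)]
spoon top [(array([159.1, 181.9]), 0.82)]
spoon wrist []
   (array([0.6327, 0.3729, 0.0414]), array([0.0013, 0.0013]))
1.8
```

View pics/a.png

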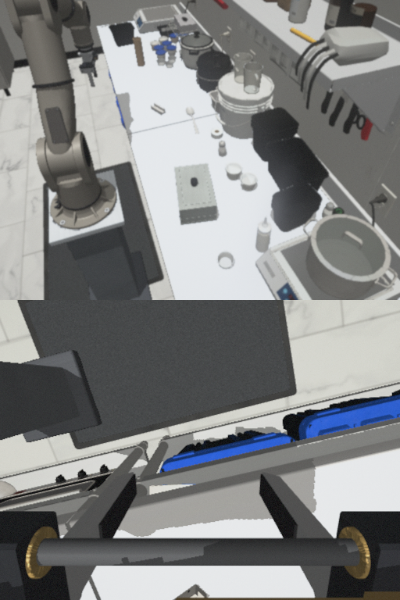

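View pics/b.png

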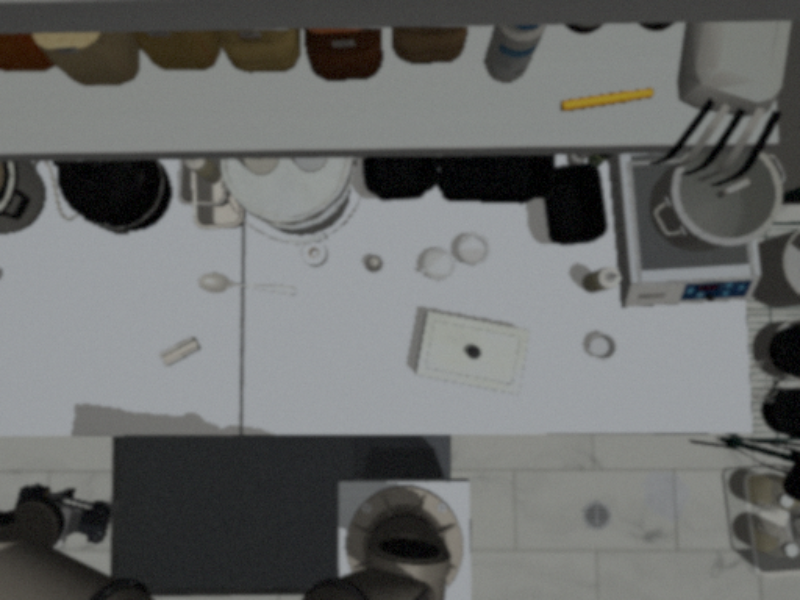

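The side view shows the lid at about (195,190) in its half-size frame. The top view has it at (473,350) of 800x600, with its long side near world y and free table to its left. Lid origin is about (0.47, -0.156) and the knob sits about 0.13 high, which fits the lid standing on the tray. Next I move the arm over, in steps.

Call:
move_arm(linear=[[-1,-0.98,-0.4],[-1,-0.98,-0.4],[-1,-0.98,-0.4],[-1,-0.98,-0.4],[-1,-0.98,-0.4]], roll=[0,0,0,0,0])

```text
clock: 2.3
eef_pos: [0.2513, 0.5108, 0.2552]
eef_rot: [3.14, 0.001, 2.898]
contact_force: [-0.1, 0.8, -0.3]
width: 1.003
gripper_force: 0.0
```

Call:
move_arm(linear=[[-1,-0.98,0],[-1,-0.98,0],[-1,-0.98,0],[-1,-0.98,0],[-1,-0.98,0]], roll=[0,0,0,0,0])

```text
clock: 2.8
eef_pos: [0.3386, 0.3688, 0.2537]
eef_rot: [3.141, 0.0, 2.899]
contact_force: [-1.3, 0.1, -0.7]
width: 1.002
gripper_force: 0.0
```

Call:
move_arm(linear=[[-1,-0.98,0],[-1,-0.98,0],[-1,-0.98,0],[-1,-0.98,0],[-1,-0.98,0]], roll=[0,0,0,0,0])

```text
clock: 3.3
eef_pos: [0.427, 0.2269, 0.2535]
eef_rot: [-3.142, 0.0, 2.9]
contact_force: [-0.3, 0.6, 0.5]
width: 1.001
gripper_force: 0.0
```

Call:
move_arm(linear=[[-1,-0.98,0],[-1,-0.98,0],[-1,-0.98,0],[-1,-0.98,0],[-1,-0.98,0]], roll=[0,0,0,0,0])

```text
clock: 3.8
eef_pos: [0.5158, 0.0849, 0.2532]
eef_rot: [-3.141, 0.0, 2.901]
contact_force: [0.4, 0.2, 0.1]
width: 1.0
gripper_force: 0.0
```

Call:
move_arm(linear=[[0,-0.98,0],[0,-0.98,0],[0,-0.98,0],[0,-0.98,0],[0,-0.98,0]], roll=[0,0,0,0,0])

```text
clock: 4.3
eef_pos: [0.4872, -0.0266, 0.2535]
eef_rot: [3.141, -0.0, 2.905]
contact_force: [0.1, 1.0, 0.5]
width: 0.999
gripper_force: 0.0
```

Call:
move_arm(linear=[[-0.08,-1,0],[-0.08,-1,0],[-0.08,-1,0],[-0.08,-1,0],[-0.08,-1,0],[-0.08,-1,0],[-0.08,-1,0],[-0.08,-1,0],[-0.08,-1,0],[-0.08,-1,0],[-0.08,-1,0],[-0.08,-1,0]], roll=[0.482,0.482,0.482,0.482,0.482,0.482,0.482,0.482,0.482,0.482,0.482,0.482])

```text
clock: 5.5
eef_pos: [0.4686, -0.1463, 0.2534]
eef_rot: [-3.141, 0.0, 1.395]
contact_force: [0.6, 0.8, -0.4]
width: 0.999
gripper_force: 0.0
```

```bash
cat > k.py <<'E'
from h import *
o=bot.get_obs(); print(np.array(o['joints']),np.array(o['eef_pos']),np.array(o['eef_rot']))
S={c:bot.snapshot(c) for c in('wrist','top','side')}
save(S['wrist'],'w1')
for n in ['lid_knob','lid','foot_knob_grip']:
    m={c:bot.mark_of(n,c) for c in S}
    for c in m: print(n,c,[(np.array(x['xy']).round(1),round(x['conf'],2)) for x in m[c][:3]])
    v=[(S[c],m[c][0]['xy']) for c in S if m[c]]
    if len(v)>1: print(tri(v))
    if m['wrist']: print([onz(S['wrist'],m['wrist'][0]['xy'],z) for z in (.035,.123)])
E
python3 k.py
```

```text
[-0.5816  0.0721  0.8074  1.9839 -0.0578  1.1087  0.0743] [ 0.4686 -0.1463  0.2534] [-3.1414  0.0003  1.3948]
lid_knob wrist [(array([250.3, 198.6]), 0.86), (array([403.4,  86.3]), 0.17)]
lid_knob top [(array([303.1, 225.2]), 0.84)]
lid_knob side [(array([250.2, 230.6]), 0.96)]
(array([ 0.4658, -0.1607,  0.1313]), array([0.0017, 0.0019, 0.0036]))
[array([ 0.4583, -0.188 ,  0.035 ]), array([ 0.4637, -0.1626,  0.123 ])]
lid wrist []
lid top [(array([299.4, 224.5]), 0.71), (array([198. , 160.4]), 0.62)]
lid side [(array([250.2, 249.9]), 0.75), (array([301.1, 228.7]), 0.65)]
(array([ 0.4663, -0.1587,  0.033 ]), array([0.0001, 0.0001]))
foot_knob_grip wrist []
foot_knob_grip top []
foot_knob_grip side [(array([201.5, 142.5]), 0.19)]
```

View pics/w1.png

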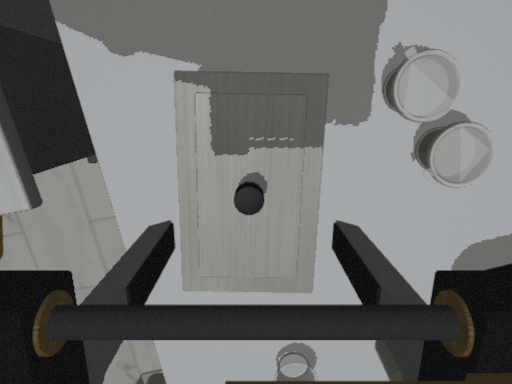

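The knob is at (250,199), and the lid is square to the tool. The measured grip point is (0.464, -0.162) with z of 0.123 to 0.131, as expected.

Call:
move_arm(linear=[[-0.137,-0.018,0.3],[-0.137,-0.018,0.6],[-0.137,-0.018,0.9],[-0.137,-0.018,0.9],[-0.137,-0.018,0.9]], roll=[0,0,0,0,0])

```text
clock: 6.6
eef_pos: [0.4627, -0.1641, 0.1461]
eef_rot: [-3.141, 0.001, 1.388]
contact_force: [0.9, -0.5, 0.3]
width: 0.997
gripper_force: 0.0
```

```bash
sed -i "s/'w1'/'w2'/;s/'lid_knob','lid','foot_knob_grip'/'lid_knob'/" k.py; python3 k.py
```

```text
[-0.4742  0.2481  0.7972  2.1045 -0.2294  0.8759  0.2731] [ 0.4627 -0.1641  0.1461] [-3.1406  0.0009  1.3879]
lid_knob wrist [(array([251.4, 220. ]), 0.56)]
lid_knob top [(array([302.5, 223.9]), 0.71)]
lid_knob side [(array([251.5, 232.3]), 0.77)]
(array([ 0.4679, -0.1621,  0.1248]), array([0.0054, 0.003 , 0.0051]))
[array([ 0.456 , -0.1959,  0.035 ]), array([ 0.4625, -0.1641,  0.123 ])]
```

Call:
move_arm(linear=[[0,0,0.15],[0,0,0.335],[0,0,0.335],[0,0,0.335]], roll=[0,0,0,0])

```text
clock: 7.3
eef_pos: [0.4628, -0.164, 0.1059]
eef_rot: [-3.141, 0.0, 1.388]
contact_force: [0.2, 0.7, 0.8]
width: 1.001
gripper_force: 0.0
```

Call:
move_arm(linear=[[0,0,0],[0,0,0],[0,0,0],[0,0,0],[0,0,0],[0,0,0],[0,0,0],[0,0,0]], roll=[0,0,0,0,0,0,0,0], hand=1, force=40)

```text
clock: 8.1
eef_pos: [0.4627, -0.1637, 0.1053]
eef_rot: [-3.141, 0.0, 1.389]
contact_force: [-0.1, -0.4, 0.3]
width: 0.354
gripper_force: 0.0
```

Call:
move_arm(linear=[[0,0,0],[0,0,0],[0,0,0],[0,0,0]], roll=[0,0,0,0])

```text
clock: 8.5
eef_pos: [0.4625, -0.1637, 0.1052]
eef_rot: [-3.141, 0.0, 1.388]
contact_force: [-3.6, 0.8, 2.6]
width: 0.301
gripper_force: 40.0
```

Call:
move_arm(linear=[[0,0,-0.1],[0,0,-0.3],[0,0,-0.55],[0,0,-0.8],[0,0,-1],[0,0,-1],[0,0,-1]], roll=[0,0,0,0,0,0,0])

```text
clock: 9.2
eef_pos: [0.4629, -0.1634, 0.2253]
eef_rot: [3.141, -0.001, 1.389]
contact_force: [0.1, 0.3, -5.0]
width: 0.301
gripper_force: 40.0
```

Call:
move_arm(linear=[[0.2,-0.04,0],[0.5,-0.1,0],[0.84,-0.15,0],[0.84,-0.15,0],[0.84,-0.15,0]], roll=[0,0,0,0,0])

```text
clock: 9.7
eef_pos: [0.4627, -0.0607, 0.2242]
eef_rot: [-3.14, 0.001, 1.39]
contact_force: [-0.0, -0.1, -4.8]
width: 0.305
gripper_force: 40.0
```

Call:
move_arm(linear=[[0.3,-0.05,0],[0.6,-0.1,0],[0.84,-0.15,0],[0.84,-0.15,0]], roll=[0,0,0,0])

```text
clock: 10.1
eef_pos: [0.4636, 0.0435, 0.2244]
eef_rot: [-3.14, 0.001, 1.392]
contact_force: [-0.8, -1.2, -3.0]
width: 0.299
gripper_force: 40.0
```

Call:
move_arm(linear=[[0.3,-0.05,0],[0.6,-0.1,0],[0.84,-0.15,0],[0.84,-0.15,0],[0.84,-0.15,0]], roll=[0,0,0,0,0])

```text
clock: 10.6
eef_pos: [0.4645, 0.1422, 0.2245]
eef_rot: [-3.141, 0.002, 1.388]
contact_force: [-0.3, -0.3, -4.1]
width: 0.3
gripper_force: 40.0
```

```bash
cat > m.py <<'E'
from h import *
o=bot.get_obs(); print(o['clock'],np.array(o['joints']),np.array(o['eef_pos']),np.array(o['eef_rot']))
S={c:bot.snapshot(c) for c in('top','side')}
a=S['top']['color'][140:310,120:380]; b=S['side']['color'][150:320,180:440]
cv2.imwrite('pics/c.png',cv2.cvtColor(cv2.resize(np.vstack([a,b]),None,fx=1.75,fy=1.75,interpolation=2),cv2.COLOR_RGB2BGR))
for n in ['foot_knob_grip','level_pad','vial_mid','bubble_mid','stand','lid_knob','spoon']:
    m={c:bot.mark_of(n,c) for c in S}
    for c in m: print(n,c,[(np.array(x['xy']).round(1),round(x['conf'],2)) for x in m[c][:2]])
    v=[(S[c],m[c][0]['xy']) for c in S if m[c]]
    if len(v)>1: print(tri(v))
r=bot.regions_of('spoon','top')
if r:
    v,u=np.nonzero(r[0]['pixels']); print('spoon',[onz(S['top'],(u[i],v[i]),0) for i in (u.argmin(),u.argmax())])
E
python3 m.py
```

```text
10.6 [-0.9643  0.0916  0.5766  2.0212 -0.0565  1.0457 -0.5441] [0.4645 0.1422 0.2245] [-3.1409  0.0017  1.3879]
foot_knob_grip top [(array([323.5, 227.3]), 0.57)]
foot_knob_grip side [(array([276.9, 174.6]), 0.58), (array([202.9, 140.3]), 0.56)]
(array([ 0.4991, -0.2011,  0.387 ]), array([0.043, 0.043]))
level_pad top [(array([305.8, 225. ]), 0.67)]
level_pad side [(array([248.5, 251.1]), 0.73)]
(array([ 0.4596, -0.1789,  0.0533]), array([0.0048, 0.0048]))
vial_mid top [(array([290.9, 221.7]), 0.56)]
vial_mid side [(array([246.8, 234.6]), 0.65), (array([248.4, 260.8]), 0.46)]
(array([ 0.4724, -0.1223,  0.0703]), array([0.0044, 0.0044]))
bubble_mid top []
bubble_mid side []
stand top [(array([301.3, 224.3]), 0.85)]
stand side [(array([249.5, 258.1]), 0.98)]
(array([ 0.4633, -0.1686,  0.0027]), array([0.0037, 0.0037]))
lid_knob top [(array([213.1, 222.9]), 0.89)]
lid_knob side [(array([222.2, 146.6]), 0.89), (array([251.6, 258.5]), 0.48)]
(array([0.4725, 0.1447, 0.2544]), array([0.001, 0.001]))
spoon top [(array([155.6, 182.8]), 0.75), (array([277.3, 172.4]), 0.37)]
spoon side [(array([247.7, 153.2]), 0.67)]
(array([0.635 , 0.3963, 0.0005]), array([0.0026, 0.0026]))
spoon [array([0.6524, 0.5063, 0.    ]), array([0.6228, 0.2696, 0.    ])]
```

View pics/c.png

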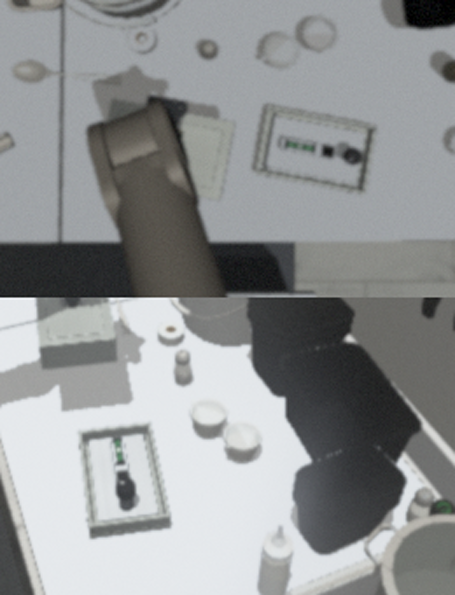

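The hinge is on the left and the knob on the right: pad at top pixel (306,225), vial at (291,222), foot knob at (323,227). The lid hangs level over free table, so I lower it.

Call:
move_arm(linear=[[0,0,0.25],[0,0,0.5],[0,0,0.75],[0,0,1],[0,0,1],[0,0,1]], roll=[0,0,0,0,0,0])

```text
clock: 12.05
eef_pos: [0.4646, 0.1432, 0.1057]
eef_rot: [-3.141, 0.001, 1.388]
contact_force: [0.5, 0.4, -3.6]
width: 0.302
gripper_force: 40.0
```

Call:
move_arm(linear=[[0,0,0.08],[0,0,0.15],[0,0,0.2],[0,0,0.24],[0,0,0.26],[0,0,0.275],[0,0,0.275]], roll=[0,0,0,0,0,0,0])

```text
clock: 12.75
eef_pos: [0.4645, 0.1434, 0.0722]
eef_rot: [-3.141, 0.0, 1.388]
contact_force: [0.9, -0.2, -3.2]
width: 0.299
gripper_force: 40.0
```

Call:
move_arm(linear=[[0,0,0.008],[0,0,0.016],[0,0,0.02],[0,0,0.02]], roll=[0,0,0,0])

```text
clock: 13.15
eef_pos: [0.4648, 0.1435, 0.0702]
eef_rot: [3.141, -0.0, 1.388]
contact_force: [-1.1, -0.5, 3.6]
width: 0.298
gripper_force: 40.0
```

The lid is on the table. I release and rise.

Call:
move_arm(linear=[[0,0,0],[0,0,0],[0,0,0],[0,0,0],[0,0,0],[0,0,0]], roll=[0,0,0,0,0,0], hand=-1)

```text
clock: 13.75
eef_pos: [0.4645, 0.1435, 0.0699]
eef_rot: [-3.142, 0.0, 1.388]
contact_force: [1.2, -0.2, -0.0]
width: 0.776
gripper_force: 0.0
```

Call:
move_arm(linear=[[0,0,-0.2],[0,0,-0.6],[0,0,-1],[0,0,-1],[0,0,-1]], roll=[0,0,0,0,0])

```text
clock: 14.25
eef_pos: [0.4648, 0.144, 0.1908]
eef_rot: [3.14, -0.002, 1.389]
contact_force: [-0.6, 0.5, -0.5]
width: 1.0
gripper_force: 0.0
```

Call:
move_arm(linear=[[-0.84,0.15,-0.25],[-0.84,0.15,-0.25],[-0.84,0.15,-0.25],[-0.84,0.15,-0.25]], roll=[0,0,0,0])

```text
clock: 14.65
eef_pos: [0.4635, 0.0398, 0.2193]
eef_rot: [-3.141, 0.0, 1.386]
contact_force: [-1.2, 0.0, 0.4]
width: 1.001
gripper_force: 0.0
```

Call:
move_arm(linear=[[-1,0.1,0],[-1,0.1,0],[-1,0.1,0],[-1,0.1,0]], roll=[0,0,0,0])

```text
clock: 15.05
eef_pos: [0.4533, -0.0806, 0.219]
eef_rot: [-3.14, 0.001, 1.386]
contact_force: [-0.7, 1.1, -0.4]
width: 0.999
gripper_force: 0.0
```

Call:
move_arm(linear=[[-1,0,0],[-1,0,0],[-1,0,0],[-1,0,0],[-1,0,0]], roll=[0,0,0,0,0])

```text
clock: 15.55
eef_pos: [0.4326, -0.1956, 0.2191]
eef_rot: [-3.14, 0.001, 1.39]
contact_force: [0.3, 0.4, 0.7]
width: 0.996
gripper_force: 0.0
```

```bash
cat > n.py <<'E'
from h import *
o=bot.get_obs(); print(o['clock'],np.array(o['joints']),np.array(o['eef_pos']),np.array(o['eef_rot']))
S={c:bot.snapshot(c) for c in('wrist','top','side')}
w=S['wrist']; save(w,'w3')
for n,z in [('foot_knob_grip',.076),('level_pad',.055),('vial_mid',.055),('bubble_mid',.055),('lid',0),('lid_knob',.088)]:
    m={c:bot.mark_of(n,c) for c in S}
    for c in m: print(n,c,[(np.array(x['xy']).round(1),round(x['conf'],2)) for x in m[c][:2]])
    v=[(S[c],m[c][0]['xy']) for c in S if m[c]]
    if len(v)>1: print(tri(v))
    if m['wrist']: print('   at z',onz(w,m['wrist'][0]['xy'],z))
E
python3 n.py
```

```text
15.55 [-0.5541  0.0861  0.9101  2.0606 -0.0783  1.0307  0.2136] [ 0.4326 -0.1956  0.2191] [-3.1401  0.0006  1.3897]
foot_knob_grip wrist [(array([277.3, 208.1]), 0.81)]
foot_knob_grip top [(array([277.4, 172.9]), 0.28)]
foot_knob_grip side [(array([250.5, 260.1]), 0.71)]
(array([ 0.5226, -0.1661,  0.0535]), array([0.0979, 0.1636, 0.078 ]))
   at z [ 0.4526 -0.2308  0.076 ]
level_pad wrist [(array([276. , 213.3]), 0.53)]
level_pad top [(array([307.6, 222.4]), 0.7)]
level_pad side [(array([246.4, 249.9]), 0.68)]
(array([ 0.4548, -0.2037,  0.1007]), array([0.0229, 0.0298, 0.0149]))
   at z [ 0.4505 -0.2436  0.055 ]
vial_mid wrist [(array([278.7, 101.3]), 0.74)]
vial_mid top [(array([290.5, 225.7]), 0.81)]
vial_mid side [(array([249.6, 235.9]), 0.57), (array([249.9, 261. ]), 0.38)]
(array([ 0.4701, -0.1243,  0.0654]), array([0.0019, 0.0084, 0.0064]))
   at z [ 0.4728 -0.1248  0.055 ]
bubble_mid wrist [(array([278.5, 104.1]), 0.5)]
bubble_mid top [(array([276.6, 175. ]), 0.59)]
bubble_mid side []
(array([ 0.4115, -0.044 ,  1.5845]), array([0.0778, 0.0778]))
   at z [ 0.4721 -0.1275  0.055 ]
lid wrist []
lid top [(array([218.1, 224.7]), 0.76)]
lid side [(array([224.6, 199.1]), 0.98)]
(array([ 0.4645,  0.1528, -0.0062]), array([0.0028, 0.0028]))
lid_knob wrist [(array([272.5, 119.7]), 0.25)]
lid_knob top [(array([215.9, 223.9]), 0.89)]
lid_knob side [(array([223.6, 181.4]), 0.66)]
(array([ 0.451 , -0.0049,  0.2585]), array([0.1251, 0.1406, 0.0331]))
   at z [ 0.462  -0.1399  0.088 ]
```

View pics/w3.png

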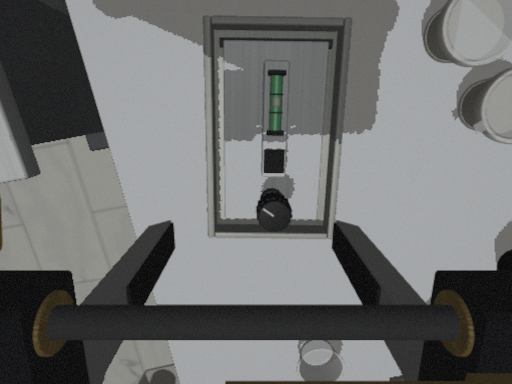

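The foot knob cap is at (274,212), the pad at (274,160) and the vial at (276,102). The lid triangulates to z≈0 on the table at (0.464, 0.153). I zoom into the vial and compute the knob's position.

```bash
python3 - <<'E'
from h import *
S={c:bot.snapshot(c) for c in('wrist','side')}; w=S['wrist']
im=w['color'][60:235,225:325]
cv2.imwrite('pics/z1.png',cv2.cvtColor(np.hstack([cv2.resize(im[:90],None,fx=6,fy=6,interpolation=2)]),cv2.COLOR_RGB2BGR))
g=w['color'][60:150,272:281].mean(1).astype(int)
for i,r in enumerate(g):
  if 6<i<82: print(i+60,*r,end=' | ')
print()
gr=cv2.cvtColor(w['color'],cv2.COLOR_RGB2GRAY)
for nm,(y0,y1,x0,x1),z in (('pad',(148,176,262,290),.057),('knobtop',(192,234,250,300),.09)):
    v,u=np.nonzero(gr[y0:y1,x0:x1]<45); print(nm,u.mean()+x0,v.mean()+y0,u.min()+x0,u.max()+x0,v.min()+y0,v.max()+y0,onz(w,(u.mean()+x0,v.mean()+y0),z))
print(onz(w,(274,213),.09),onz(w,(276,102),.055))
for n in ('foot_knob_grip','level_pad','stand'):
    r=bot.regions_of(n,'side'); print(n,r and (r[0]['bbox'],r[0]['conf']))
print('side of knob top', proj(S['side'],onz(w,(274,213),.09)))
E
```

```text
67 108 111 110 | 68 65 66 66 | 69 27 27 28 | 70 27 26 29 | 71 27 27 26 | 72 24 23 25 | 73 28 43 33 | 74 55 88 64 | 75 62 99 72 | 76 62 98 71 | 77 62 98 71 | 78 62 99 71 | 79 63 99 72 | 80 63 99 71 | 81 62 99 71 | 82 61 98 71 | 83 62 98 71 | 84 63 98 72 | 85 61 98 71 | 86 62 99 71 | 87 63 99 72 | 88 62 98 71 | 89 62 98 71 | 90 63 99 73 | 91 56 87 65 | 92 40 53 44 | 93 48 71 53 | 94 60 94 68 | 95 70 94 74 | 96 81 94 81 | 97 92 99 89 | 98 95 100 91 | 99 95 100 91 | 100 96 101 91 | 101 94 100 90 | 102 95 100 91 | 103 90 96 86 | 104 82 92 80 | 105 68 92 72 | 106 63 97 71 | 107 65 100 73 | 108 64 99 73 | 109 64 99 72 | 110 47 67 52 | 111 36 44 38 | 112 58 89 65 | 113 63 99 72 | 114 64 99 73 | 115 63 98 72 | 116 63 99 72 | 117 65 100 73 | 118 63 98 71 | 119 64 99 73 | 120 65 99 72 | 121 64 98 72 | 122 63 99 72 | 123 64 99 73 | 124 66 100 74 | 125 66 101 74 | 126 65 100 73 | 127 65 99 73 | 128 58 91 66 | 129 35 51 40 | 130 29 28 28 | 131 28 26 27 | 132 26 26 26 | 133 35 36 37 | 134 95 96 96 | 135 107 108 109 | 136 107 108 108 | 137 107 109 109 | 138 106 109 108 | 139 106 108 108 | 140 106 108 108 | 141 132 133 135 | 
pad 273.383908045977 159.07816091954024 264 283 148 170 [ 0.4575 -0.184   0.057 ]
knobtop 274.721472392638 210.3717791411043 254 297 192 230 [ 0.4492 -0.2298  0.09  ]
[ 0.448  -0.2324  0.09  ] [ 0.47   -0.1266  0.055 ]
foot_knob_grip ([252.7, 261.4, 18.2, 14.9], 0.64)
level_pad ([248.6, 241.8, 11.9, 21.8], 0.65)
stand ([203.1, 139.2, 16.8, 16.1], 0.65)
side of knob top [251.3662 256.7929]
```

View pics/z1.png

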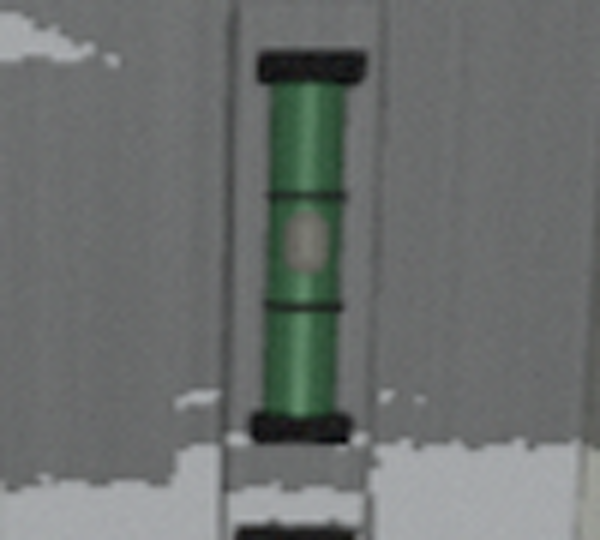

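The lines are at rows 92.3 and 110.7 and the bubble is at 100.2, so it reads +1.3 mm toward the hinge with the shelf free. That should be about +10 mm with the shelf home, or about 1.0 rad clockwise. I move above the knob and check from closer.

Call:
move_arm(linear=[[-0.28,0.18,0.3],[-0.28,0.18,0.66],[-0.28,0.18,0.66],[-0.28,0.18,0.66]], roll=[0,0,0,0])

```text
clock: 17.25
eef_pos: [0.4465, -0.2345, 0.1409]
eef_rot: [-3.139, 0.001, 1.387]
contact_force: [0.9, -0.6, 0.9]
width: 0.998
gripper_force: 0.0
```

```bash
python3 - <<'E'
from h import *
o=bot.get_obs(); print(o['clock'],np.array(o['joints']),np.array(o['eef_pos']),np.array(o['eef_rot']))
w=bot.snapshot('wrist'); save(w,'w4')
for n,z in (('foot_knob_grip',.076),('level_pad',.057)):
    m=bot.mark_of(n,'wrist'); r=bot.regions_of(n,'wrist')
    print(n,[(np.array(x['xy']),x['conf'],onz(w,x['xy'],z)) for x in m[:1]],[(x['bbox'],x['conf']) for x in r[:1]])
print('tcp-axis at .09',proj(w,[*o['eef_pos'][:2],.09]),proj(w,[*o['eef_pos'][:2],.076]))
cv2.imwrite('pics/z2.png',cv2.cvtColor(cv2.resize(w['color'][100:300,170:370],(600,600),interpolation=2),cv2.COLOR_RGB2BGR))
E
```

```text
17.25 [-0.383   0.3129  0.8882  2.0836 -0.3118  0.8833  0.4993] [ 0.4465 -0.2345  0.1409] [-3.139   0.0011  1.387 ]
foot_knob_grip [(array([254.2, 199.6]), 0.62, array([ 0.4484, -0.2332,  0.076 ]))] [([256.1, 200.6, 45.1, 49.3], 0.6)]
level_pad [(array([252. , 134.2]), 0.69, array([ 0.4556, -0.1845,  0.057 ]))] [([256.7, 76.7, 34.2, 153.4], 0.57)]
tcp-axis at .09 [251.9526 207.0489] [252.0674 201.5657]
```

View pics/z2.png

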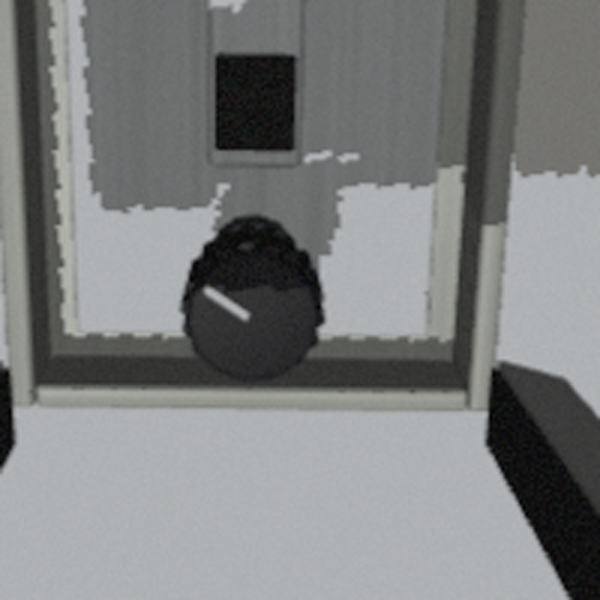

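The cap centre is about (254,205), against a TCP axis at (252,207), so it is within 2 mm. I descend with a pre-turn of -0.5 rad, then grip.

Call:
move_arm(linear=[[0.008,0.01,0.1],[0.008,0.01,0.25],[0.008,0.01,0.45],[0.008,0.01,0.63],[0.008,0.01,0.63],[0.008,0.01,0.63]], roll=[-0.16,-0.16,-0.16,-0.16,-0.16,-0.16])

```text
clock: 18.1
eef_pos: [0.4491, -0.2335, 0.0662]
eef_rot: [3.141, 0.0, 1.889]
contact_force: [0.2, 0.2, 0.6]
width: 0.998
gripper_force: 0.0
```

Call:
move_arm(linear=[[0,0,0],[0,0,0],[0,0,0],[0,0,0],[0,0,0],[0,0,0],[0,0,0],[0,0,0],[0,0,0],[0,0,0],[0,0,0]], roll=[0,0,0,0,0,0,0,0,0,0,0], hand=1, force=50)

```text
clock: 19.2
eef_pos: [0.4477, -0.2337, 0.065]
eef_rot: [-3.14, -0.001, 1.89]
contact_force: [-5.9, -2.0, 5.9]
width: 0.348
gripper_force: 50.0
```

Call:
move_arm(linear=[[0,0,0],[0,0,0],[0,0,0],[0,0,0],[0,0,0],[0,0,0],[0,0,0],[0,0,0],[0,0,0]], roll=[0.04,0.08,0.12,0.16,0.2,0.24,0.28,0.318,0.318])

```text
clock: 20.1
eef_pos: [0.447, -0.2336, 0.065]
eef_rot: [-3.139, 0.001, 0.887]
contact_force: [-11.6, 0.5, 14.6]
width: 0.353
gripper_force: 50.0
```

```bash
cat > v.py <<'E'
from h import *
# bubble offset from vial lines in wrist picture, sampling along the tube's image
def read(w):
    m=bot.mark_of('vial_mid','wrist'); b=bot.mark_of('bubble_mid','wrist')
    print('net',[(np.array(x['xy']),round(x['conf'],2)) for x in m[:2]],[(np.array(x['xy']),round(x['conf'],2)) for x in b[:2]])
    for x,y in zip(m[:1],b[:1]): print('diff m',onz(w,y['xy'],.055)-onz(w,x['xy'],.055))
if __name__=='__main__':
    o=bot.get_obs(); print(o['clock'],np.array(o['joints']),np.array(o['eef_pos']),np.array(o['eef_rot']),np.array(o['wrist_torque']))
    w=bot.snapshot('wrist'); save(w,sys.argv[1]); read(w)
E
python3 v.py w5
```

```text
20.1 [-0.3782  0.5029  0.9314  2.1425 -0.5843  0.7746  0.2473] [ 0.447  -0.2336  0.065 ] [-3.1394  0.0015  0.8866] [ 0.1035  2.7097 -0.1103]
net [(array([156.3,  58.5]), 0.95)] [(array([162.7,  71.3]), 0.58)]
diff m [-0.0018 -0.007   0.    ]
```

```bash
cat >> v.py <<'E'
def rect(w,c=(0.470,-0.1266),yaw=1.389,z=.055,n=''):
    u=np.array([np.cos(yaw),np.sin(yaw)]); v=np.array([u[1],-u[0]])
    q=np.float32([[-.035,-.02],[.035,-.02],[.035,.02],[-.035,.02]])
    img=np.float32([proj(w,[*(np.array(c)+a*u+b*v),z]) for a,b in q])
    H=cv2.getPerspectiveTransform(img,np.float32([[0,0],[700,0],[700,400],[0,400]]))
    r=cv2.warpPerspective(w['color'],H,(700,400))
    if n: cv2.imwrite('pics/'+n+'.png',cv2.cvtColor(r,cv2.COLOR_RGB2BGR))
    f=r.astype(int); green=(f[...,1]-f[...,0]>18)
    rows=np.nonzero(green.sum(1)>150)[0]; 
    if len(rows)<5: print('no green'); return
    m=int(rows.mean()); h=max(5,len(rows)//5)
    p=f[m-h:m+h].mean(0); sat=p[:,1]-p[:,0]; br=p.sum(1)
    print('rows',rows.min(),rows.max()); print('sat/0.1mm, step1mm',sat[::10].round().astype(int).tolist()); print('br',br[::10].round().astype(int).tolist())
E
python3 - <<'E'
from v import *
w=bot.snapshot('wrist'); rect(w,n='r5')
E
```

```text
rows 123 254
sat/0.1mm, step1mm [2, 2, 2, 2, 2, 1, 1, 0, 0, 0, 1, 41, 52, 51, 52, 52, 52, 52, 51, 52, 52, 52, 52, 52, 52, 48, 15, 2, 1, 0, 1, 1, 1, 1, 3, 12, 46, 52, 52, 52, 52, 53, 52, 52, 52, 51, 52, 39, 2, 40, 52, 52, 52, 52, 52, 52, 52, 52, 52, 52, 52, 52, 52, 51, 52, 51, 47, 1, 1, 0]
br [436, 437, 438, 436, 425, 171, 78, 106, 106, 102, 102, 282, 342, 341, 340, 339, 340, 339, 339, 336, 336, 336, 336, 333, 329, 331, 371, 418, 441, 416, 426, 455, 457, 451, 427, 388, 329, 328, 327, 326, 327, 325, 325, 325, 323, 299, 290, 233, 101, 266, 319, 318, 318, 318, 318, 317, 315, 316, 315, 316, 316, 311, 314, 308, 277, 279, 253, 75, 92, 86]
```

View pics/r5.png

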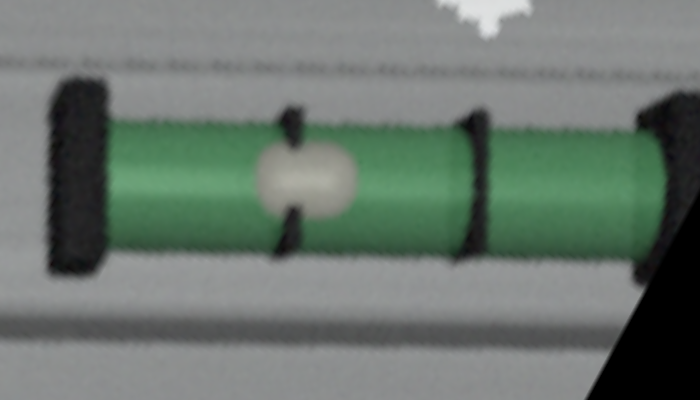

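The bubble is centred at 307 in the rectified view and the line middle is about 390, so free offset is about -8.3 mm. That means about +0.45 mm with the shelf home. I add a small 0.04 rad, release, rise and turn back.

Call:
move_arm(linear=[[0,0,0],[0,0,0],[0,0,0]], roll=[0.013,0.013,0.013])

```text
clock: 20.6
eef_pos: [0.4469, -0.2335, 0.0649]
eef_rot: [-3.139, 0.001, 0.85]
contact_force: [-10.3, 0.3, 11.4]
width: 0.351
gripper_force: 50.0
```

Call:
move_arm(linear=[[0,0,0],[0,0,0],[0,0,0],[0,0,0],[0,0,0]], roll=[0,0,0,0,0], hand=-1)

```text
clock: 21.1
eef_pos: [0.4488, -0.2333, 0.0651]
eef_rot: [3.142, 0.0, 0.851]
contact_force: [-0.2, 0.4, -0.8]
width: 0.74
gripper_force: 0.0
```

Call:
move_arm(linear=[[0,0,-0.15],[0,0,-0.4],[0,0,-0.4],[0,0,-0.4],[0,0,-0.4],[0,0,-0.4],[0,0,-0.4],[0,0,-0.4]], roll=[0,0,-0.17,-0.17,-0.17,-0.17,-0.17,-0.17], hand=1, force=10)

```text
clock: 21.9
eef_pos: [0.4487, -0.2334, 0.1131]
eef_rot: [3.141, -0.0, 1.382]
contact_force: [0.7, 0.2, -0.5]
width: 0.132
gripper_force: 0.0
```

```bash
python3 v.py w6; python3 - <<'E'
from v import *
w=bot.snapshot('wrist'); rect(w,n='r6')
g=cv2.cvtColor(w['color'],cv2.COLOR_RGB2GRAY)
for n in ('level_pad',):
    m=bot.mark_of(n,'wrist'); print([(np.array(x['xy']),x['conf'],onz(w,x['xy'],.058)) for x in m[:1]])
E
```

```text
21.9 [-0.3732  0.374   0.8915  2.1061 -0.3944  0.8335  0.5674] [ 0.4487 -0.2334  0.1131] [ 3.1415 -0.0002  1.3823] [-0.0822  0.1242 -0.0528]
net [(array([249.4,  43.9]), 0.6), (array([252.8,  82.2]), 0.28)] [(array([253.9,  65. ]), 0.53)]
diff m [ 0.0005 -0.0137  0.    ]
rows 130 255
sat/0.1mm, step1mm [2, 2, 2, 2, 2, 1, -1, 0, 2, 0, 18, 40, 43, 44, 43, 43, 43, 44, 43, 44, 44, 44, 43, 43, 26, 3, 0, 0, 1, 0, 0, 1, 1, 3, 24, 43, 43, 44, 43, 44, 44, 43, 43, 43, 43, 43, 40, 9, 21, 42, 43, 43, 44, 43, 43, 43, 43, 43, 44, 44, 43, 44, 43, 44, 43, 41, 13, 0, 0, 0]
br [376, 376, 377, 377, 373, 175, 72, 101, 100, 87, 141, 269, 292, 290, 291, 291, 290, 289, 290, 289, 290, 289, 287, 282, 294, 337, 362, 377, 379, 375, 379, 381, 365, 343, 297, 281, 286, 284, 282, 280, 278, 281, 282, 280, 282, 265, 239, 129, 174, 274, 275, 278, 276, 273, 276, 275, 274, 275, 271, 275, 272, 270, 271, 265, 243, 226, 100, 4, 0, 0]
[(array([250.2, 138.7]), 0.68, array([ 0.4569, -0.1837,  0.058 ]))]
```

Call:
move_arm(linear=[[0.2,0,0],[0.425,-0.01,0],[0.425,-0.01,0.2],[0.425,-0.01,0.36],[0.425,-0.01,0.36],[0.425,-0.01,0.36]], roll=[0,0,0,0,0,0])

```text
clock: 22.75
eef_pos: [0.4567, -0.1835, 0.0702]
eef_rot: [-3.141, 0.001, 1.384]
contact_force: [-0.4, 0.2, 0.5]
width: 0.001
gripper_force: 0.0
```

```bash
python3 - <<'E'
from v import *
o=bot.get_obs();print(o['clock'],o['eef_pos'],o['width'])
w=bot.snapshot('wrist')
cv2.imwrite('pics/z3.png',cv2.cvtColor(w['color'],cv2.COLOR_RGB2BGR)); rect(w,n='r7')
E
```

```text
22.75 [ 0.4567 -0.1835  0.0702] 0.0009454058357609604
rows 129 256
sat/0.1mm, step1mm [2, 2, 1, 1, 0, 0, 0, 0, 25, 45, 45, 46, 45, 45, 45, 46, 45, 46, 45, 45, 45, 45, 29, 2, 1, 0, 0, 1, 0, 1, 1, 1, 19, 45, 45, 45, 45, 46, 45, 45, 45, 46, 45, 45, 46, 30, 10, 42, 45, 46, 46, 46, 45, 45, 45, 45, 46, 45, 46, 45, 45, 45, 46, 46, 38, 0, 0, -1, 0, 0]
br [379, 379, 360, 147, 90, 93, 99, 90, 182, 312, 335, 337, 336, 336, 340, 334, 335, 333, 335, 334, 332, 330, 324, 356, 381, 394, 392, 389, 391, 396, 385, 361, 328, 319, 327, 325, 325, 324, 321, 321, 321, 318, 317, 320, 317, 242, 147, 294, 315, 313, 314, 314, 310, 310, 311, 310, 308, 307, 306, 306, 307, 303, 304, 299, 233, 74, 104, 100, 104, 124]
```

View pics/z3.png

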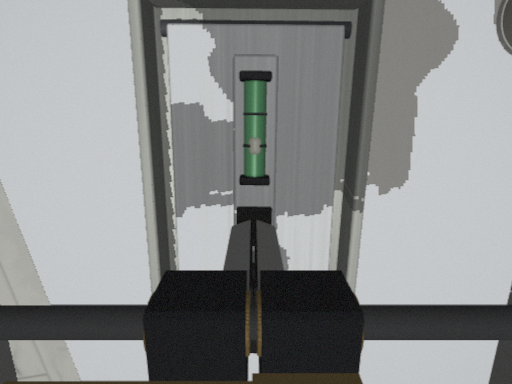

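The view shows the shut fingers above the pad, with the vial at (255,130) seen almost from overhead. I press now.

Call:
move_arm(linear=[[0,0,0.04],[0,0,0.08],[0,0,0.11],[0,0,0.125],[0,0,0.125]], roll=[0,0,0,0,0])

```text
clock: 23.3
eef_pos: [0.4571, -0.1841, 0.055]
eef_rot: [3.141, 0.001, 1.384]
contact_force: [-0.5, -4.2, 6.1]
width: 0.001
gripper_force: 3.1
```

Call:
move_arm(linear=[[0,0,0.008],[0,0,0.016],[0,0,0.016]], roll=[0,0,0])

```text
clock: 23.6
eef_pos: [0.4575, -0.1845, 0.0536]
eef_rot: [3.14, 0.001, 1.384]
contact_force: [-2.7, -5.8, 16.9]
width: 0.006
gripper_force: 8.7
```

Call:
move_arm(linear=[[0,0,0],[0,0,0],[0,0,0],[0,0,0],[0,0,0]], roll=[0,0,0,0,0], force=20)

```text
clock: 24.1
eef_pos: [0.4575, -0.1844, 0.0537]
eef_rot: [3.14, 0.001, 1.384]
contact_force: [-3.6, -4.8, 16.8]
width: 0.005
gripper_force: 8.4
```

```bash
cat > p.py <<'E'
from v import *
o=bot.get_obs();print(o['clock'],np.array(o['eef_pos']),np.array(o['contact_force']))
w=bot.snapshot('wrist'); f=w['color'].astype(int)
g=(f[...,1]-f[...,0]>20); cols=np.nonzero(g[60:200].sum(0)>30)[0]; c=cols[(cols>200)&(cols<320)]; print('tube cols',c.min(),c.max())
m=(c.min()+c.max())/2; h=(c.max()-c.min())//5
p=f[55:195,int(m-h):int(m+h)+1].mean(1)
for i,r in enumerate(p): print(i+55,int(r[0]),int(r[1]),end=' | ')
cv2.imwrite('pics/'+sys.argv[1]+'.png',cv2.cvtColor(cv2.resize(w['color'][55:205,200:310],None,fx=4,fy=4,interpolation=2),cv2.COLOR_RGB2BGR))
E
python3 p.py q1
```

```text
24.1 [ 0.4575 -0.1844  0.0537] [-3.6148 -4.8498 16.8286]
tube cols 242 264
55 137 139 | 56 137 139 | 57 137 139 | 58 136 139 | 59 137 139 | 60 136 138 | 61 138 139 | 62 137 139 | 63 137 138 | 64 137 138 | 65 137 139 | 66 137 139 | 67 136 138 | 68 136 139 | 69 116 117 | 70 63 64 | 71 30 30 | 72 36 35 | 73 35 36 | 74 36 36 | 75 35 35 | 76 34 32 | 77 34 34 | 78 30 30 | 79 20 22 | 80 56 86 | 81 84 129 | 82 91 139 | 83 91 138 | 84 91 139 | 85 90 138 | 86 92 139 | 87 92 139 | 88 92 139 | 89 92 139 | 90 92 139 | 91 92 140 | 92 92 140 | 93 92 139 | 94 92 140 | 95 93 141 | 96 93 140 | 97 93 140 | 98 93 140 | 99 92 139 | 100 93 141 | 101 93 141 | 102 94 142 | 103 93 141 | 104 94 141 | 105 94 141 | 106 94 141 | 107 93 141 | 108 94 142 | 109 94 142 | 110 94 142 | 111 95 142 | 112 96 143 | 113 94 142 | 114 92 139 | 115 62 90 | 116 40 44 | 117 35 35 | 118 82 122 | 119 102 126 | 120 119 124 | 121 128 128 | 122 132 133 | 123 135 135 | 124 138 138 | 125 138 139 | 126 140 141 | 127 139 139 | 128 139 140 | 129 139 140 | 130 139 140 | 131 139 140 | 132 140 140 | 133 137 137 | 134 133 133 | 135 129 130 | 136 124 125 | 137 114 120 | 138 99 127 | 139 96 140 | 140 97 145 | 141 98 145 | 142 98 145 | 143 97 144 | 144 98 145 | 145 97 145 | 146 98 145 | 147 95 142 | 148 89 137 | 149 66 99 | 150 40 52 | 151 32 32 | 152 73 104 | 153 94 138 | 154 98 145 | 155 98 146 | 156 98 146 | 157 98 145 | 158 98 145 | 159 98 146 | 160 98 146 | 161 99 145 | 162 98 145 | 163 98 146 | 164 97 144 | 165 97 145 | 166 96 144 | 167 97 144 | 168 97 144 | 169 98 145 | 170 97 144 | 171 97 144 | 172 96 144 | 173 97 144 | 174 96 144 | 175 96 143 | 176 96 144 | 177 95 143 | 178 96 143 | 179 97 144 | 180 88 135 | 181 84 131 | 182 85 132 | 183 53 81 | 184 24 29 | 185 30 28 | 186 34 34 | 187 29 30 | 188 29 28 | 189 27 28 | 190 25 26 | 191 22 21 | 192 87 88 | 193 122 124 | 194 128 131 |
```

The lines are at rows 116.6 and 150.6 and the bubble is at 128.3, so it reads +2.8 mm at 17 N. That is more travel than expected, so the push may be straining the stop. I ease off a little and read again.

Call:
move_arm(linear=[[0,0,-0.006],[0,0,-0.006],[0,0,-0.006],[0,0,-0.006],[0,0,-0.006],[0,0,-0.006],[0,0,-0.006],[0,0,-0.006]], roll=[0,0,0,0,0,0,0,0])

```text
clock: 24.95
eef_pos: [0.4573, -0.1843, 0.0542]
eef_rot: [3.14, 0.001, 1.384]
contact_force: [-2.0, -6.6, 12.6]
width: 0.01
gripper_force: 6.0
```

```bash
cat > p.py <<'E'
from v import *
o=bot.get_obs();print(o['clock'],np.array(o['eef_pos']),np.array(o['contact_force']))
w=bot.snapshot('wrist'); f=w['color'].astype(float)
p=f[55:195,248:259].mean(1); R_,G=p[:,0],p[:,1]; y=np.arange(55,195)
sat=G-R_
d=np.clip(70-R_,0,None); b=np.clip(20-sat,0,None)*(R_>100)
i=slice(82-55,180-55)
print('lines', [float((y[j]*d[j]).sum()/d[j].sum()) for j in (slice(45,75),slice(75,115))])
print('bubble',(y[i]*b[i]).sum()/b[i].sum(), y[i][b[i]>0].min(),y[i][b[i]>0].max())
cv2.imwrite('pics/'+sys.argv[1]+'.png',cv2.cvtColor(cv2.resize(w['color'][55:205,200:310],None,fx=4,fy=4,interpolation=2),cv2.COLOR_RGB2BGR))
E
python3 p.py q2
```

```text
24.95 [ 0.4573 -0.1843  0.0542] [-2.0123 -6.6127 12.55  ]
lines [116.3103044496487, 150.47924528301886]
bubble 130.1168462847419 122 139
```

Call:
move_arm(linear=[[0,0,-0.007],[0,0,-0.007],[0,0,-0.007],[0,0,-0.007],[0,0,-0.007],[0,0,-0.007],[0,0,-0.007],[0,0,-0.007]], roll=[0,0,0,0,0,0,0,0])

```text
clock: 25.8
eef_pos: [0.4572, -0.1841, 0.0548]
eef_rot: [3.14, 0.001, 1.385]
contact_force: [-0.9, -5.0, 6.5]
width: 0.004
gripper_force: 3.3
```

```bash
python3 p.py q3; python3 - <<'E'
import cv2,numpy as np
cv2.imwrite('pics/qq.png',np.hstack([cv2.imread(f'pics/q{i}.png')[:,100:340] for i in (1,2,3)]))
E
```

```text
25.8 [ 0.4572 -0.1841  0.0548] [-0.8547 -4.9848  6.4915]
lines [116.14601226993864, 150.28450106157115]
bubble 132.06806433084432 124 141
```

View pics/qq.png

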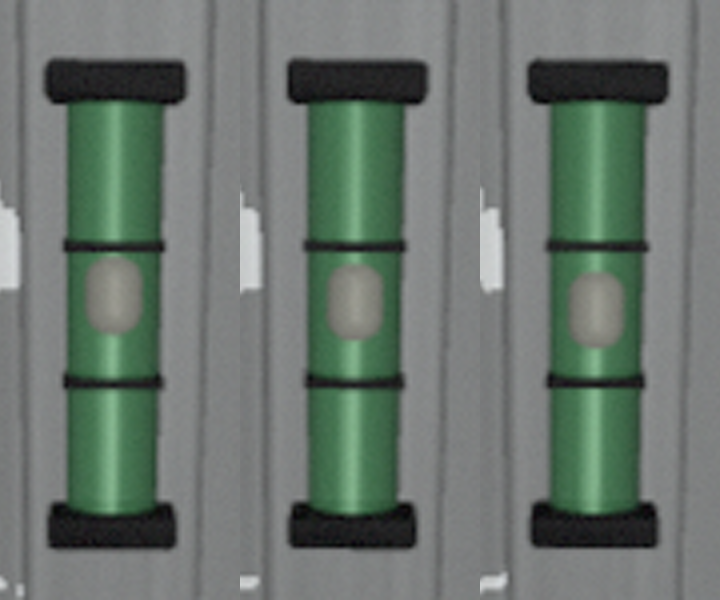

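The bubble sits at +1.8 mm at 12.5 N and +0.6 mm at 6.5 N, so the stop gives slightly. I'll finish pressing at about 8–9 N, which needs about 0.1 rad more clockwise.

Call:
move_arm(linear=[[0,0,-0.3],[0,0,-0.483],[-0.2,0,-0.483],[-0.425,0.01,-0.483],[-0.425,0.01,-0.483],[-0.425,0.01,-0.483],[-0.425,0.01,-0.483],[-0.425,0.01,-0.483]], roll=[0,0,0,0,0,0,0,0], hand=-1)

```text
clock: 26.65
eef_pos: [0.4488, -0.2326, 0.1123]
eef_rot: [-3.141, -0.0, 1.386]
contact_force: [0.6, 0.0, 0.5]
width: 0.648
gripper_force: 0.0
```

Call:
move_arm(linear=[[0,0,0.2],[0,0,0.4],[0,0,0.4],[0,0,0.4]], roll=[0,0,0,0])

```text
clock: 27.05
eef_pos: [0.4485, -0.2333, 0.0648]
eef_rot: [-3.141, 0.0, 1.385]
contact_force: [-0.7, -1.1, 0.2]
width: 0.984
gripper_force: 0.0
```

Call:
move_arm(linear=[[0,0,0],[0,0,0],[0,0,0],[0,0,0],[0,0,0],[0,0,0],[0,0,0],[0,0,0],[0,0,0],[0,0,0],[0,0,0]], roll=[0,0,0,0,0,0,0,0,0,0,0], hand=1, force=50)

```text
clock: 28.15
eef_pos: [0.4474, -0.2331, 0.0644]
eef_rot: [-3.139, -0.001, 1.385]
contact_force: [-7.3, 1.5, 9.1]
width: 0.351
gripper_force: 50.0
```

Call:
move_arm(linear=[[0,0,0],[0,0,0],[0,0,0],[0,0,0]], roll=[0.015,0.031,0.031,0.031])

```text
clock: 28.55
eef_pos: [0.4474, -0.2331, 0.0643]
eef_rot: [-3.139, -0.0, 1.287]
contact_force: [-8.5, 2.7, 9.6]
width: 0.352
gripper_force: 50.0
```

Call:
move_arm(linear=[[0,0,0],[0,0,0],[0,0,0],[0,0,0],[0,0,0]], roll=[0,0,0,0,0], hand=-1)

```text
clock: 29.05
eef_pos: [0.4488, -0.2334, 0.0645]
eef_rot: [3.142, 0.0, 1.288]
contact_force: [0.9, 0.4, 0.1]
width: 0.738
gripper_force: 0.0
```

Call:
move_arm(linear=[[0,0,-0.2],[0,0,-0.4],[0,0,-0.4],[0,0,-0.4]], roll=[0,0,-0.031,-0.031])

```text
clock: 29.45
eef_pos: [0.4491, -0.2332, 0.113]
eef_rot: [3.14, -0.0, 1.388]
contact_force: [-0.1, 0.6, 0.2]
width: 0.999
gripper_force: 0.0
```

Call:
move_arm(linear=[[0,0,0],[0.2,0,0],[0.425,-0.01,0],[0.425,-0.01,0],[0.425,-0.01,0],[0.425,-0.01,0],[0.425,-0.01,0],[0.425,-0.01,0],[0.425,-0.01,0],[0.425,-0.01,0.2],[0.425,-0.01,0.36],[0.425,-0.01,0.36]], roll=[0,0,0,0,0,0,0,0,0,0,0,0], hand=1, force=20)

```text
clock: 30.65
eef_pos: [0.4556, -0.1829, 0.0677]
eef_rot: [-3.139, 0.0, 1.385]
contact_force: [0.5, 0.0, 0.2]
width: 0.021
gripper_force: 0.0
```

Call:
move_arm(linear=[[0,0,0.03],[0,0,0.06],[0,0,0.09],[0,0,0.11],[0,0,0.12],[0,0,0.12],[0,0,0.12],[0,0,0.12],[0,0,0.12],[0,0,0.12]], roll=[0,0,0,0,0,0,0,0,0,0])

```text
clock: 31.65
eef_pos: [0.4574, -0.184, 0.0555]
eef_rot: [3.14, 0.001, 1.385]
contact_force: [-1.7, -5.2, 7.3]
width: 0.007
gripper_force: 3.2
```

```bash
python3 p.py q4
```

```text
31.65 [ 0.4574 -0.184   0.0555] [-1.7332 -5.2341  7.3402]
lines [116.06226175349427, 150.10239651416123]
bubble 134.44106787844362 126 143
```

At 7.3 N the bubble is 0.7 mm to the knob side. A slightly firmer push of about 10.5 N should centre it.

Call:
move_arm(linear=[[0,0,0.003],[0,0,0.003],[0,0,0.003],[0,0,0.003],[0,0,0.003],[0,0,0.003],[0,0,0.003],[0,0,0.003]], roll=[0,0,0,0,0,0,0,0])

```text
clock: 32.5
eef_pos: [0.4574, -0.1841, 0.0552]
eef_rot: [3.14, 0.001, 1.385]
contact_force: [-0.9, -5.8, 8.0]
width: 0.004
gripper_force: 3.9
```

```bash
python3 p.py q5; python3 - <<'E'
from h import *
w=bot.snapshot('wrist'); o=ray(w,(0,0))[0]; print('cam',o)
for n in('lid','lid_knob'):
    S={c:bot.snapshot(c) for c in('top','side')}; m={c:bot.mark_of(n,c) for c in S}
    v=[(S[c],m[c][0]['xy']) for c in S if m[c]]
    if len(v)>1: print(n,tri(v))
E
```

```text
32.5 [ 0.4574 -0.1841  0.0552] [-0.9013 -5.8419  8.0173]
lines [116.10886075949367, 150.2136854741897]
bubble 133.40205596801832 125 142
cam [ 0.472  -0.1107  0.2352]
lid_knob (array([0.4727, 0.1379, 0.1015]), array([0.0027, 0.0027]))
```

```bash
python3 - <<'E'
from rig import bot
print(bot.close_job())
E
```

```text
the job is handed in; nothing more can be done
None
```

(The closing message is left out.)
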